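# Load the jar warmer and roll its thumbwheel to the set mark

## Task

Complete the row on the jar warmer: set the loose filled jar upright into the gap between the two jars on the tray, putting it down rather than dropping it, and without disturbing its neighbours. Only then roll the thumbwheel that peeks out of the slot in the warmer's control box, pressing it no harder than you need, until the pointer under the clear window is in line with the pointed tab (not the round one). Finally let everything go.

Things in the scene. Friction and masses are not known exactly. Their poses are not given: they have to be found in the camera images.
- warmer: Jar warmer, fixed to the table: a low steel tray (94 x 216 mm) with a grey control box (100 x 88 mm, 60 mm high) at its right (-y) end. Origin: on the table under the middle of the tray; x across the tray away from the robot, y along the row of jars, z up. Tray floor 8 mm above the table, side lips at x = +-39..45 mm up to 14 mm, left end wall up to 22 mm. Control box: y = -196..-108 mm, x = -50..+50 mm, flat top panel at z = 60 mm.
- gap (a point): Middle of the gap on the tray floor (8 mm above the table) where the missing jar belongs; axes as the warmer's. The gap between the neighbours is about 72 mm wide along y, for a jar of 66 mm.
- jar: The loose jar to load: filled glass jar with a gold-coloured cap, 66 mm diameter, 91 mm high, about 0.24 kg, standing upright by itself on the table. Origin at the centre of its underside, z up its axis.
- left_jar: Like jar; stands on the tray on the +y side of the gap, 69 mm from its middle. Loose. Origin at the centre of its underside.
- right_jar: Like jar; stands on the tray on the -y side of the gap, 69 mm from its middle. Loose. Origin at the centre of its underside.
- thumbwheel: Black knurled thumbwheel, radius 24 mm, 12 mm wide, axle along the warmer's x; it sticks 10 mm out of a 15 x 41 mm slot in the panel at warmer x = +18, y = -152 mm. Origin at its centre, 46 mm above the table. Stroking its top toward the warmer's +y moves the pointer to +y by as much as the rim moves; about 0.5 N at the rim turns it and it stays where it is left.
- wheel_apex (a point): Highest point of the unpressed thumbwheel, 70 mm above the table, 10 mm above the panel; fixed to the warmer, with its axes. The wheel's axle is sprung: it yields downward up to 4 mm, at 1.2 N at first and 6 N when fully down.
- pointer (a joint): Place of the pointer along the warmer's y, m: 0 in the middle of the window, range -0.025 to +0.025; geared to the thumbwheel (24 mm per rad). It lies under a clear window (13 x 58 mm, 7 mm high, centred at warmer x = -25, y = -152 mm) and cannot be touched.
- pointer_tip (a point): Tip of the black needle-shaped pointer (11 mm long along x, 2 mm wide) at its near (-x) end, over a white strip under the clear window; axes as the warmer's.
- tab_tip (a point): Point of the pointed tab, at its far (+x) end, on the middle line of the tab; axes as the warmer's. The pointer is in line when pointer_tip has the same y as this in the warmer's axes.
- pointed_tab: Pointed black tab, 14 mm long along x, 10 mm wide, 8 mm high, fixed on the panel on the robot's side of the window, its point toward the window. Origin under it on the panel, 5 mm behind its point. On either side of the pointer's start.
- round_tab: Round black tab, 10 mm diameter, 8 mm high, on the same line on the panel: not the mark to use. Origin at the centre of its underside.
Mind the look-alikes: they are no part of the job. What is shaped like the jar but green or red is not meant.

How it is judged:
On the way, in this order (a step that is already met when the one before it is completed fails the run):
1. the jar stands upright on the tray floor in the gap and is let go (horizontal distance between jar and gap below 0.008 m and z of jar in the frame of gap between -0.003 and 0.003 m and angle between jar's own z axis and vertical below 0.06 rad and contact force between the fingers and jar below 0.05 N), for 0.2 s.
2. the thumbwheel is rolled by the fingers (contact force between the fingers and thumbwheel above 0.3 N and (value of joint pointer above 0.004 m or value of joint pointer below -0.004 m) and horizontal distance between jar and gap below 0.008 m and z of jar in the frame of gap between -0.003 and 0.003 m and angle between jar's own z axis and vertical below 0.06 rad), for 0.1 s.
At the end, for the whole second after the job is handed in: The jar stands upright (within 0.06 rad) and at rest on the tray floor, within 8 mm of the middle of the gap; its neighbours stand upright within 4 mm of where they were; the pointer rests within 3 mm of the pointed tab's middle line (horizontal distance between jar and gap below 0.008 m and z of jar in the frame of gap between -0.003 and 0.003 m and angle between each of jar, left_jar, right_jar's own z axis and vertical below 0.06 rad and distance of each of left_jar, right_jar from where it was at the start of the episode below 0.004 m and y of pointer_tip in the frame of tab_tip between -0.003 and 0.003 m and linear speed of jar below 0.02 m/s and velocity of joint pointer between -0.003 and 0.003 m/s); the robot touches nothing.
It fails at once if a neighbouring jar is shifted by more than 4 mm or tipped (not (distance of left_jar from where it was at the start of the episode below 0.004 m) or not (distance of right_jar from where it was at the start of the episode below 0.004 m) or not (angle between left_jar's own z axis and vertical below 0.06 rad) or not (angle between right_jar's own z axis and vertical below 0.06 rad)).
It fails at once if the jar is dropped: it moves faster than 0.5 m/s while not held (linear speed of jar above 0.5 m/s and contact force between the fingers and jar below 0.05 N).
It fails at once if the thumbwheel is pressed with more than 25 N (contact force between the fingers and thumbwheel above 25 N).
It fails at once if the thumbwheel is worked before the jar is in the gap (contact force between the fingers and thumbwheel above 0.3 N and horizontal distance between jar and gap above 0.02 m).
It also fails if it takes over 61 s, if anything falls off the work surface, if the arm or the gripper's body presses on something with over 40 N, if the wrist force passes 120 N, or if a joint passes its speed limit or range.

## Robot

A 7-joint arm with a two-finger parallel gripper is mounted at the origin on a cart in front of the work surface, level with it; the furniture and walls round the work are solid. World frame = base frame: x ahead of the robot, y to its left, z up, the work surface at z = 0. Lengths are in m, angles in rad, forces in N, time in s.
With the tool pointing down it reaches from about 0.4 to 0.85 m from the base axis. Payload 10.4 kg.
Tool frame: the origin (TCP) lies where the fingers leave the gripper's body, on its centre line; the fingertips stand 70 mm ahead of it and the grasp point (between the pads) lies 51 mm ahead of it (bot.tips_ahead is the distance from the TCP to the fingertips, in m); z points along the fingers, x is the direction in which the jaws open and shut, and the axes are right-handed (so a half turn about z gives the same grasp; the last joint's range is limited). The gripper opens to 87 mm and grips with 3 to 60 N. Pads are 19 mm wide; open, the fingers measure 117 mm over their backs; the gripper's body (75 mm by 190 mm) begins 51 mm behind the grasp point.
Start: joints at [1.153, 0.332, -0.065, 1.46, 0.022, 1.35, -0.088], TCP at [0.24, -0.577, 0.292] pointing down, gripper open.
Joint ranges: [-2.6, 2.6], [-0.5, 2.12], [-1.47, 1.34], [0.16, 2.42], [-1.27, 4.41], [0.06, 2.06], [-2.6, 2.6]. Speed limits (rad/s): [2.22, 2.22, 2.79, 2.79, 3.14, 3.14, 3.14].

## Interface

Orientations are given as a unit quaternion [w, x, y, z].
In Python, from rig import bot gives the robot as it stands.
- The arm moves only by the shell command python3 -m creep 'ROWS'. ROWS is text: rows parted by semicolons, each of 7 numbers parted by spaces: the shift along the tool's x, y, z in mm, then the turn, a rotation vector about the tool's x, y, z in rad, then the finger opening in mm, from 0 to 87. In form: dx dy dz wx wy wz hand; .... A call has 1 to 20 rows; each row is the pose to reach, as a shift and turn from the pose commanded when the call began, along the tool's axes at that moment; what a row does not reach only later rows make up. A row lasts 1/8 s, in which the tool goes at most 62.5 mm and 10.7 degrees, less where a joint would pass 70% of its speed; a pose out of reach is approached as far as the arm can. A call with a gripper value outside its range is refused whole. The fingers move at their own pace and stop on an object; the grip force is fixed at half the most. Time passes only in rows, so rows that repeat a pose let the fingers close. It gives the time, the measured TCP pose, the force and the opening at its end, in the units of the state.
- bot.sense(): the state, without advancing time (a new reading comes with each control period).
- bot.snapshot(name): name is "scene" or "side" or "wrist"; returns the picture (400x640x3 uint8, red, green, blue); there is no depth.
- bot.camera_model(name): a dict with "fx", "fy", "cx", "cy" (pixels), "R" (3x3) and "t" (3): a world point X has camera coordinates R X + t. Camera axes: x right, y down, z forward; pixel columns grow to the right and rows downward; lengths in m; the calibration is good to about 2 mm. The wrist camera is an equidistant fisheye: a pixel r from the principal point sees the ray r / f radians off the axis. A picture is of the moment at which its call begins: read the wrist's pose just before it. camera_model takes no time and is no camera call; for the wrist camera it gives the pose at the moment of the call.
- bot.sign_off(): hands the job in, once; it reports no verdict.
The state is a dict: "t": time; "joint_pos": joint angles; "qvel": joint speeds; "effort": joint torques, N m; "tool_pos": TCP position; "orientation": TCP orientation; "ft_force": force on the tool from outside, world axes, zero at the start; "wrist_torque": the same for the moment, N m; "grip_width": finger opening in m.
Only numpy, scipy, OpenCV 4.12 (cv2) and the standard library are available. Lean on these libraries where they do the work, as an engineer would, in place of code of your own. Each camera call takes 0.05 s, during which the arm holds its last target. There are 200 camera calls.

## Working session

There is one attempt and no reset: what is moved stays moved. The work goes in short steps, Python scripts to look and compute and a shell command to move; the robot and the scene stay as the last step left them, time stands still between calls to the robot, and variables do not carry over. Pictures are saved under pics/ and viewed, about 8 in all and at most 12, crops included, and the job is handed in when it is done.

```bash
ls; mkdir -p pics; python3 - <<'E'
from rig import bot
import cv2,numpy as np
s=bot.sense();print({k:np.round(v,4).tolist() for k,v in s.items()})
for n in("scene","side","wrist"):
    m=bot.camera_model(n);print(n,m)
    cv2.imwrite(f"pics/{n}0.png",bot.snapshot(n)[:,:,::-1])
E
```

```text
pics
{'t': 0.0, 'joint_pos': [1.1534, 0.3328, -0.0647, 1.461, 0.0216, 1.3499, -0.0885], 'qvel': [0.0016, 0.0018, -0.0017, 0.0001, 0.0002, 0.0013, 0.0014], 'effort': [-0.0001, -62.3254, 0.0247, -38.9908, -0.0614, 0.0395, 0.0001], 'tool_pos': [0.2403, -0.5767, 0.2915], 'orientation': [-0.0004, 0.832, -0.5547, -0.0006], 'ft_force': [-0.0414, -1.2234, -0.3984], 'wrist_torque': [-0.0236, 0.0503, -0.0005], 'grip_width': 0.087}
scene {'fx': 402.9012795662591, 'fy': 402.9012795662591, 'cx': 323.88789680875504, 'cy': 192.9921897204289, 'R': array([[-0.78793155, -0.61574301,  0.00494211],
       [-0.42349714,  0.53606409, -0.73026397],
       [ 0.44700564, -0.57749099, -0.68314721]]), 't': array([0.36792176, 0.34510544, 1.35848341])}
side {'fx': 455.3120513884221, 'fy': 455.3120513884221, 'cx': 321.3788154151971, 'cy': 197.42921060017724, 'R': array([[-0.82627639,  0.56324948, -0.00416461],
       [ 0.50135677,  0.73207081, -0.46120899],
       [-0.25672693, -0.38317405, -0.88728176]]), 't': array([ 0.47411887, -0.20248959,  1.78491743])}
wrist {'fx': 309.70691628693146, 'fy': 309.70691628693146, 'cx': 324.245984571075, 'cy': 199.34658871262593, 'R': array([[ 3.84466050e-01, -9.23138979e-01, -5.30689999e-04],
       [-8.82877229e-01, -3.67865765e-01,  2.91894806e-01],
       [-2.69654696e-01, -1.11755109e-01, -9.56450281e-01]]), 't': array([-0.624972  , -0.03466051,  0.39211386])}
```

View pics/scene0.png

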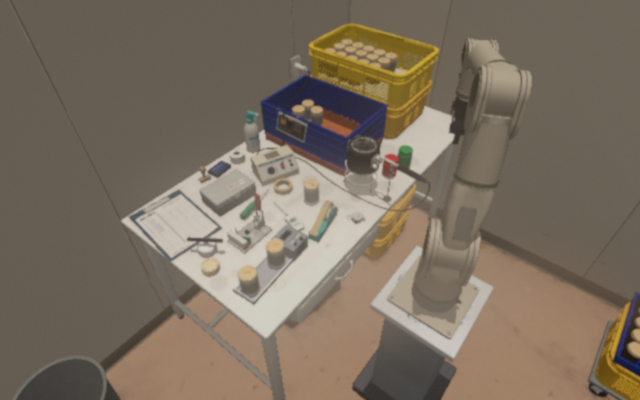

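View pics/side0.png

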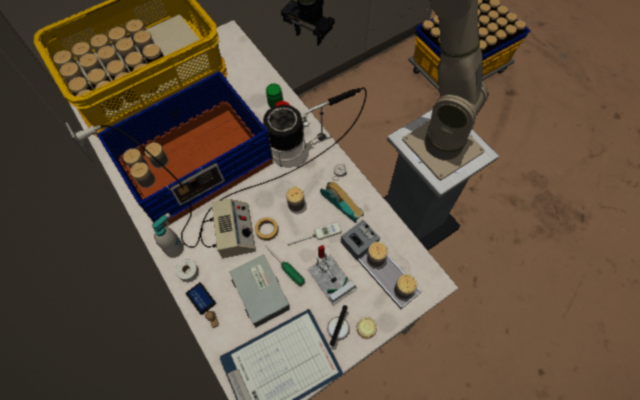

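```bash
cat > h.py <<'E'
from rig import bot
import cv2,numpy as np
def ray(n,uv,m=None):
    m=m or bot.camera_model(n);d=(np.array(uv,float)-[m["cx"],m["cy"]])/m["fx"]
    if n=="wrist":
        r=np.hypot(*d);d=np.array([*(d/max(r,1e-9)*np.sin(r)),np.cos(r)])
    else: d=np.array([*d,1])
    return -m["R"].T@m["t"],m["R"].T@d
def hit(n,uv,z,m=None):
    o,d=ray(n,uv,m);return o+d*(z-o[2])/d[2]
def proj(n,X,m=None):
    m=m or bot.camera_model(n);c=m["R"]@np.array(X)+m["t"]
    if n=="wrist":
        r=np.hypot(c[0],c[1]);k=np.arctan2(r,c[2])/max(r,1e-9)
    else:k=1/c[2]
    return np.array([m["cx"],m["cy"]])+m["fx"]*k*c[:2]
def crop(im,x0,y0,x1,y1,s):
    return cv2.resize(im[y0:y1,x0:x1],None,fx=s,fy=s,interpolation=cv2.INTER_CUBIC)
E
python3 - <<'E'
from h import *
for n,a,b,c in(("side",(295,193),(377,249),(405,281)),("scene",(311,184),(275,245),(248,272))):
    print(n,[np.round(hit(n,p,z),3) for p,z in((a,.091),(b,.099),(c,.099))])
a=crop(cv2.imread("pics/side0.png"),270,170,460,310,4)[:, :760]
b=crop(cv2.imread("pics/scene0.png"),220,170,340,300,4)
cv2.imwrite("pics/a.png",a)
E
```

```text
side [array([ 0.612, -0.106,  0.091]), array([0.506, 0.222, 0.099]), array([0.498, 0.357, 0.099])]
scene [array([ 0.614, -0.103,  0.091]), array([0.506, 0.225, 0.099]), array([0.497, 0.361, 0.099])]
```

View pics/a.png

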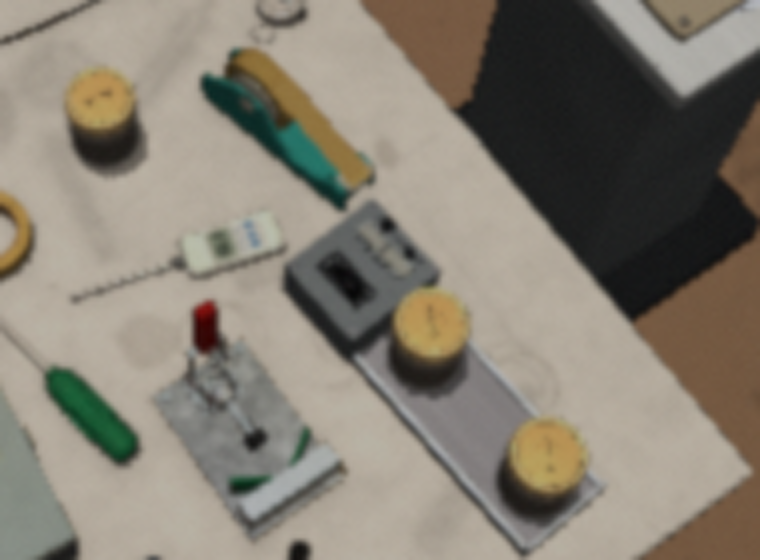

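```bash
cat >> h.py <<'E'
from scipy.spatial.transform import Rotation as Ro
def pose():
    s=bot.sense();q=s["orientation"];return np.array(s["tool_pos"]),Ro.from_quat([q[1],q[2],q[3],q[0]])
def target(yaw): # tool x at world heading yaw, z down
    c,s=np.cos(yaw),np.sin(yaw);return Ro.from_matrix(np.array([[c,s,0],[s,-c,0],[0,0,-1]]))
def move(p,yaw,base=None):
    p0,R0=base or pose();d=R0.inv().apply(np.array(p)-p0)*1000;w=(R0.inv()*target(yaw)).as_rotvec()
    print("row",np.round(d,1),np.round(w,4));return d,w
def tri(uvs,uvc):
    (o1,d1),(o2,d2)=ray("side",uvs),ray("scene",uvc)
    A=np.c_[d1,-d2];k=np.linalg.lstsq(A,o2-o1,rcond=None)[0];return (o1+d1*k[0]+o2+d2*k[1])/2
E
python3 - <<'E'
from h import *
print("kettle",tri((284,122),(363,146)),"green",tri((274,88),(405,150)), "jar",tri((295,193.5),(311.5,184)))
print("Rjar",tri((377.5,249.5),(275,245.5)),"Ljar",tri((407,282.5),(248,272)))
move((.613,-.105,.33),.063)
E
```

```text
kettle [ 0.51631778 -0.3162054   0.19964714] green [ 0.42854509 -0.54424367  0.09210963] jar [ 0.61305786 -0.10500998  0.09000398]
Rjar [0.50504049 0.22465139 0.0974757 ] Ljar [0.49624871 0.36324835 0.10086098]
row [-292.1 -525.5  -38.1] [-6.000e-04  1.000e-03 -1.239e+00]
```

```bash
python3 -m creep '0 0 -60 0 0 0 87; 0 0 -90 0 0 0 87; -60 -105 -90 0 0 -0.2 87; -120 -210 -90 0 0 -0.5 87; -180 -315 -90 0 0 -0.8 87; -240 -420 -90 0 0 -1.1 87; -292 -525 -90 0 0 -1.239 87; -292 -525 -90 0 0 -1.239 87; -292 -525 -90 0 0 -1.239 87; -292 -525 -90 0 0 -1.239 87; -292 -525 -38 0 0 -1.239 87; -292 -525 -38 0 0 -1.239 87; -292 -525 -38 0 0 -1.239 87; -292 -525 -38 0 0 -1.239 87; -292 -525 -38 0 0 -1.239 87'
python3 - <<'E'
from h import *
m=bot.camera_model("wrist");im=bot.snapshot("wrist")
print(-m["R"].T@m["t"],proj("wrist",(.613,-.105,.091)),proj("wrist",(.501,.293,.008)))
cv2.imwrite("pics/w1.png",im[:,:,::-1])
E
```

```text
t: 2.02
tool_pos: [0.6125, -0.107, 0.331]
orientation: [0.001, 1.0, 0.03, 0.0]
ft_force: [-1.1, -0.1, 0.7]
grip_width: 0.0868
[ 0.60864627 -0.02678373  0.42418587] [323.81175837 178.90081344] [264.31489118 -95.20610672]
```

View pics/w1.png

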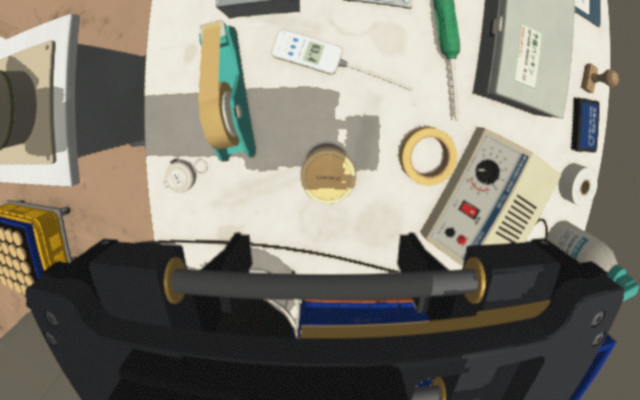

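```bash
python3 - <<'E'
from h import *
print(hit("wrist",(329,175),.091), np.linalg.norm(hit("wrist",(302,175),.091)-hit("wrist",(356,175),.091)))
h=hit("wrist",(329,175),.091)
# avg of two estimates
print(pose()[0]);move((.614,-.104,.109),.063);
E
```

```text
[ 0.61843572 -0.10024299  0.091     ] 0.05961761588552566
[ 0.61246145 -0.1068825   0.33103209]
row [  1.5  -3.  222. ] [ 0.001  -0.001  -0.0021]
```

```bash
python3 - <<'E'
from h import *
def seg(f,c,r):
    im=cv2.imread(f);hs=cv2.cvtColor(im,cv2.COLOR_BGR2HSV)
    mk=cv2.inRange(hs,(12,90,60),(35,255,255));w=np.zeros_like(mk);cv2.circle(w,c,r,255,-1);mk&=w
    mk=cv2.morphologyEx(mk,cv2.MORPH_CLOSE,np.ones((5,5)))
    p=max(cv2.findContours(mk,0,2)[0],key=cv2.contourArea);print(f,c,cv2.fitEllipse(p)[:2],cv2.boundingRect(p));return cv2.fitEllipse(p)[0]
m=None
w=seg("pics/w1.png",(329,175),35);print(hit("wrist",w,.091))
z={"j":.090,"R":.098,"L":.098}
for n,l in(("side",dict(j=(295,194),R=(377,249),L=(407,282))),("scene",dict(j=(311,184),R=(275,245),L=(248,272)))):
    for k,c in l.items(): e=seg(f"pics/{n}0.png",c,13);print(n,k,hit(n,e,z[k]))
E
```

```text
pics/w1.png (329, 175) ((326.9379577636719, 173.70225524902344), (48.58673858642578, 50.022796630859375)) (302, 149, 52, 51)
[ 0.6160774  -0.09892112  0.091     ]
pics/side0.png (295, 194) ((294.75201416015625, 195.30572509765625), (16.117443084716797, 16.558494567871094)) (287, 187, 17, 17)
side j [ 0.61753597 -0.09971483  0.09      ]
pics/side0.png (377, 249) ((376.9904479980469, 251.22621154785156), (17.61397933959961, 18.83142852783203)) (368, 242, 19, 19)
side R [0.50994735 0.22792414 0.098     ]
pics/side0.png (407, 282) ((406.14874267578125, 284.0768737792969), (18.431299209594727, 19.292646408081055)) (397, 275, 19, 20)
side L [0.50120346 0.36652442 0.098     ]Traceback (most recent call last):
  File "<stdin>", line 11, in <module>
  File "<stdin>", line 6, in seg
ValueError: max() iterable argument is empty
```

```bash
python3 -m creep '3.5 -6.5 60 0 0 0 87; 3.5 -6.5 120 0 0 0 87; 3.5 -6.5 120 0 0 0 87; 3.5 -6.5 120 0 0 0 87; 3.5 -6.5 120 0 0 0 87'
python3 - <<'E'
from h import *
m=bot.camera_model("wrist");im=bot.snapshot("wrist")[:,:,::-1]
cv2.imwrite("pics/w2.png",im)
hs=cv2.cvtColor(np.ascontiguousarray(im),cv2.COLOR_BGR2HSV)
p=proj("wrist",(.6165,-.1005,.091),m);print(p)
a=im[100:340,200:460].copy()
cv2.circle(a,(int(p[0]-200),int(p[1]-100)),2,(0,0,255),-1)
for k in range(60):
    t=k*2*np.pi/60;q=proj("wrist",(.6165+.033*np.cos(t),-.1005+.033*np.sin(t),.091),m);cv2.circle(a,(int(q[0]-200),int(q[1]-100)),0,(255,0,255),-1)
cv2.imwrite("pics/w2c.png",cv2.resize(a,None,fx=2.5,fy=2.5))
E
```

```text
t: 2.7
tool_pos: [0.6171, -0.099, 0.2135]
orientation: [0.001, 1.0, 0.031, 0.002]
ft_force: [-0.7, -0.5, 0.2]
grip_width: 0.0871
[321.24966952 219.36212783]
```

View pics/w2c.png

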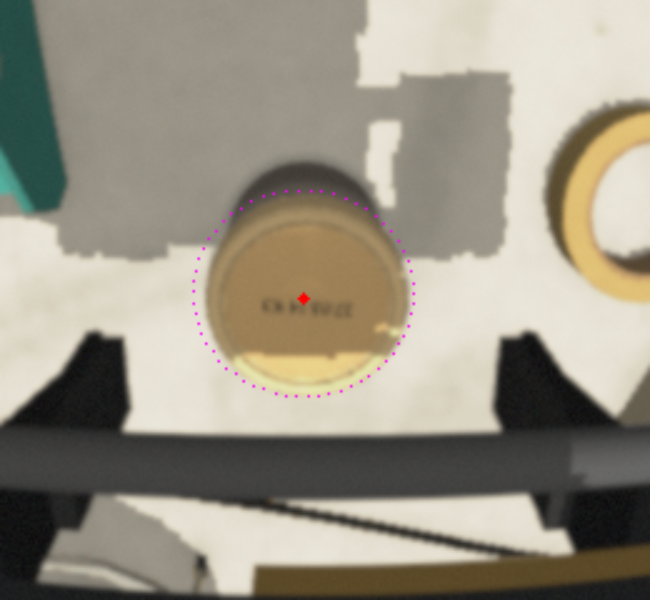

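```bash
python3 -m creep '1 1.5 50 0 0 0 87; 1 1.5 85 0 0 0 87; 1 1.5 102 0 0 0 87; 1 1.5 102 0 0 0 87; 1 1.5 102 0 0 0 87; 1 1.5 102 0 0 0 50; 1 1.5 102 0 0 0 50; 1 1.5 102 0 0 0 50; 1 1.5 102 0 0 0 50; 1 1.5 102 0 0 0 50; 1 1.5 102 0 0 0 50'; python3 -m creep '0 0 -30 0 0 0 50;0 0 -90 0 0 0 50;0 0 -120 0 0 0 50;0 0 -120 0 0 0 50;0 0 -120 0 0 0 50;0 0 -120 0 0 0 50'
python3 - <<'E'
from h import *
m=bot.camera_model("wrist");im=bot.snapshot("wrist")[:,:,::-1];cv2.imwrite("pics/w3.png",im)
print(pose()[0],pose()[1].as_matrix()[:,0])
move((.5,.29,.27),.063)
E
```

```text
t: 4.12
tool_pos: [0.6166, -0.1004, 0.1085]
orientation: [0.0, 1.0, 0.031, -0.0]
ft_force: [-3.9, 0.3, 6.2]
grip_width: 0.0631
t: 4.88
tool_pos: [0.6161, -0.1002, 0.2262]
orientation: [-0.0, 1.0, 0.031, -0.001]
ft_force: [-0.2, -1.0, -4.3]
grip_width: 0.0627
[ 0.61626535 -0.10020146  0.22649182] [ 0.9980107   0.06299465 -0.00251158]
row [ -91.6 -396.8  -43. ] [-0.0007  0.0025  0.    ]
```

```bash
python3 -m creep '-50 -60 -40 0 0 0 50; -100 -110 -60 0 0 0 50; -104 -170 -60 0 0 0 50; -104 -190 -60 0 0 0 50; -104 -190 -60 0 0 0 50; -104 -190 -60 0 0 0 50; -104 -190 -60 0 0 0 50'
python3 - <<'E'
from h import *
m=bot.camera_model("wrist");im=bot.snapshot("wrist")[:,:,::-1];cv2.imwrite("pics/w4.png",im)
print(pose()[0],-m["R"].T@m["t"]);np.save("m4.npy",m)
for p in((.507,.2275,.099),(.498,.364,.099)):print(proj("wrist",p,m))
cv2.imwrite("pics/w4c.png",crop(im,190,0,460,240,2.4))
E
```

```text
t: 5.8
tool_pos: [0.5014, 0.0815, 0.2877]
orientation: [0.0, 1.0, 0.03, -0.0]
ft_force: [0.3, 0.2, -3.6]
grip_width: 0.063
[0.50137475 0.0816719  0.28775853] [0.49771628 0.16161752 0.3809482 ]
[339.61865198  37.33204144]
[337.68940481 -84.80150919]
```

View pics/w4c.png

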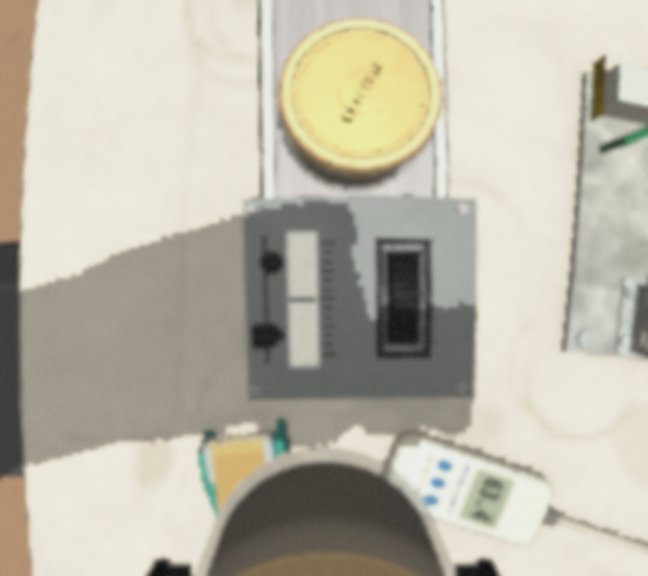

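```bash
python3 - <<'E'
from h import *
m=np.load("m4.npy",allow_pickle=True).item()
f=lambda c,z:hit("wrist",np.array(c)/2.4+[190-.3,-.3],z,m)
C=[f(c,.06)[:2] for c in((247,198),(475,199),(249,398),(475,397))]
W=np.array([[-.05,-.108],[.05,-.108],[-.05,-.196],[.05,-.196]])
C=np.array(C);H=(W-W.mean(0)).T@(C-C.mean(0));a=np.arctan2(H[0,1]-H[1,0],H[0,0]+H[1,1])
R=np.array([[np.cos(a),-np.sin(a)],[np.sin(a),np.cos(a)]]);t=C.mean(0)-R@W.mean(0)
print("yaw",a,"t",t,"res",np.round((C-t)@R-W,4).tolist())
L=lambda c,z:np.round((f(c,z)[:2]-t)@R,4)
print("Rjar",L((361,93),.099),f((361,93),.099),"tabP",L((262,336),.068),L((283,336),.06),"tabR",L((271,262),.068),"ptr",L((303,299),.062),"wheel",L((404,298),.06),"win",L((303,299),.06))
for n,p in(("R",[[.507,.2275]]),("L",[[.498,.364]])): print(n,(np.array(p)-t)@R)
print("apex",t+R@[.018,-.152])
E
```

```text
yaw 0.07083552367737528 t [0.50441393 0.29776267] res [[0.0012, -0.0002], [-0.0014, -0.0004], [0.0, 0.0004], [0.0001, 0.0002]]
Rjar [-0.002  -0.0713] [0.50750656 0.22646464 0.099     ] tabP [-0.0428 -0.1675] [-0.0344 -0.1685] tabR [-0.0384 -0.1363] ptr [-0.0255 -0.1524] wheel [ 0.0178 -0.1522] win [-0.0255 -0.1525]
R [[-0.00239335 -0.0702695 ]]
L [[-0.00170981  0.06652517]]
apex [0.53312679 0.14741783]
```

```bash
python3 -m creep '0 -45 0 0 0 0 50; 0 -88 0 0 0 0 50; 0 -88 0 0 0 0 50; 0 -88 0 0 0 0 50; 0 -88 0 0 0 0 50;0 -88 0 0 0 0 50'
python3 - <<'E'
from h import *
m=bot.camera_model("wrist");im=bot.snapshot("wrist")[:,:,::-1];cv2.imwrite("pics/w5.png",im)
print(pose()[0],-m["R"].T@m["t"]);np.save("m5.npy",m)
cv2.imwrite("pics/w5c.png",crop(im,220,0,440,250,2.4))
E
```

```text
t: 6.6
tool_pos: [0.4959, 0.1697, 0.2882]
orientation: [0.0, 1.0, 0.031, 0.0]
ft_force: [0.4, -1.2, -2.4]
grip_width: 0.0634
[0.49580424 0.1699534  0.28821817] [0.4920927  0.24982003 0.3814472 ]
```

View pics/w5c.png

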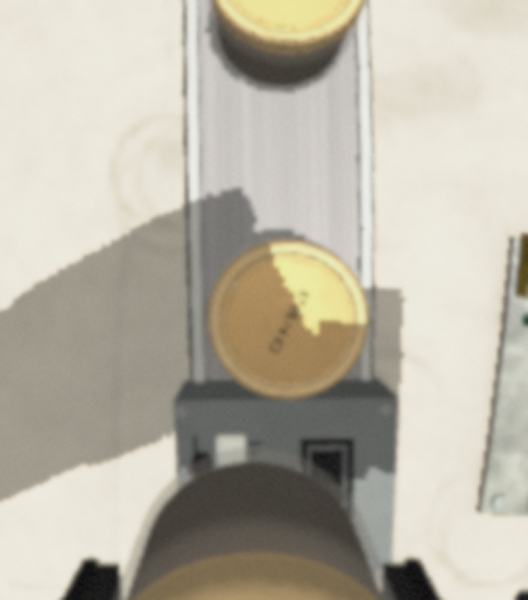

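```bash
python3 - <<'E'
from h import *
m=np.load("m5.npy",allow_pickle=True).item()
f=lambda c,z:hit("wrist",np.array(c)/2.4+[220-.3,-.3],z,m)
t=np.array([.50441,.29776]);a=.0708;R=np.array([[np.cos(a),-np.sin(a)],[np.sin(a),np.cos(a)]])
L=lambda c,z:np.round((f(c,z)[:2]-t)@R,4)
print("R",L((289,319),.099),f((289,319),.099),"Redges",L((289,240),.099),L((289,397),.099),L((210,319),.099),L((368,319),.099))
print("L near edge",L((288,38),.099),L((288,46),.095))
for y in(60,150,220,350):print("lips",L((186,y),.014),L((371,y),.014))
print("box edge",L((180,400),.06),L((394,398),.06),L((300,399),.06))
p,Rr=pose();print(p, Rr.as_matrix()[:,0])
# held jar cap centre projected for the grasp assumption
print("cap pred",(proj("wrist",p+[0,0,-.0175],m)-[220,0])*2.4)
E
```

```text
R [-0.0017 -0.07  ] [0.50769021 0.22784456 0.099     ] Redges [-0.0016 -0.0399] [-0.0017 -0.1002] [-0.0316 -0.0697] [ 0.0286 -0.0698]
L near edge [-0.0011  0.0395] [-0.001   0.0374]
lips [-0.0466  0.0546] [0.0439 0.055 ]
lips [-0.0469  0.0079] [0.0432 0.008 ]
lips [-0.0473 -0.0271] [ 0.043  -0.0272]
lips [-0.0486 -0.0918] [ 0.0436 -0.0923]
box edge [-0.0478 -0.1084] [ 0.0471 -0.108 ] [ 0.0051 -0.1085]
[0.49580424 0.1699534  0.28821817] [9.98096589e-01 6.16700331e-02 7.20027859e-05]
cap pred [244.10206404 722.83389999]
```

```bash
python3 - <<'E'
from h import *
move((.503,.297,.235),.067)
E
```

```text
row [  15.  -126.4   53.2] [ 0.0003 -0.0001 -0.0053]
```

```bash
python3 -m creep '5 -40 0 0 0 -0.005 50; 10 -85 10 0 0 -0.005 50; 15 -126.4 20 0 0 -0.005 50; 15 -126.4 53 0 0 -0.005 50; 15 -126.4 53 0 0 -0.005 50; 15 -126.4 53 0 0 -0.005 50; 15 -126.4 53 0 0 -0.005 50; 15 -126.4 53 0 0 -0.005 50'
python3 - <<'E'
from h import *
m=bot.camera_model("wrist");im=bot.snapshot("wrist")[:,:,::-1];cv2.imwrite("pics/w6.png",im)
s=bot.snapshot("side")[:,:,::-1];c=bot.snapshot("scene")[:,:,::-1]
print(pose()[0]);move((.503,.297,.12),.067)
cv2.imwrite("pics/sc6.png",np.hstack([crop(s,350,210,440,310,4.4),crop(c,225,200,315,300,4.4)]))
E
```

```text
t: 7.65
tool_pos: [0.5031, 0.2976, 0.2362]
orientation: [-0.0, 0.999, 0.034, 0.001]
ft_force: [-0.0, 0.7, -4.0]
grip_width: 0.0632
[0.50273819 0.29770738 0.23559234]
row [1.000e-01 7.000e-01 1.156e+02] [ 0.     -0.0006  0.0007]
```

View pics/sc6.png

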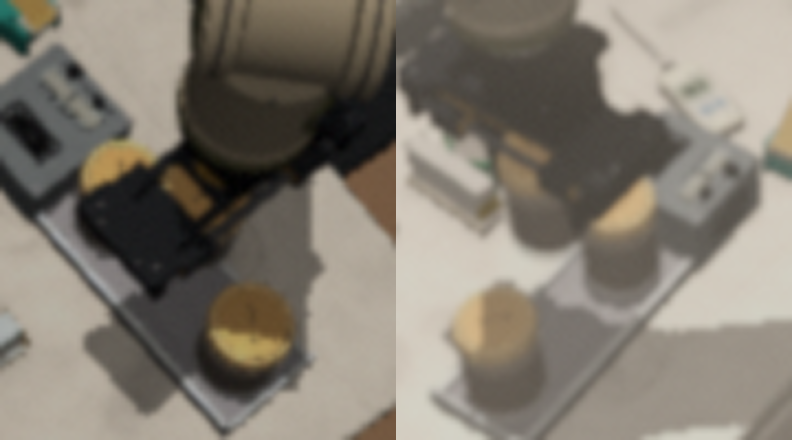

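```bash
python3 -m creep '0 0.7 25 0 0 0 50; 0 0.7 50 0 0 0 50; 0 0.7 70 0 0 0 50; 0 0.7 90 0 0 0 50; 0 0.7 105 0 0 0 50; 0 0.7 112 0 0 0 50; 0 0.7 112 0 0 0 50; 0 0.7 112 0 0 0 50'
python3 - <<'E'
from h import *
c=bot.snapshot("scene")[:,:,::-1];s=bot.snapshot("side")[:,:,::-1];cv2.imwrite("pics/s7.png",s);cv2.imwrite("pics/c7.png",c)
d=[cv2.phaseCorrelate(*[cv2.cvtColor(cv2.imread(f)[b[1]:b[3],b[0]:b[2]],cv2.COLOR_BGR2GRAY).astype(np.float32) for f in(f0,f1)]) for f0,f1,b in(("pics/scene0.png","pics/c7.png",(230,260,265,300)),("pics/side0.png","pics/s7.png",(392,270,422,305)))]
print(d);move((.503,.297,.1165),.067)
print(bot.sense()["ft_force"],bot.sense()["wrist_torque"])
E
```

```text
t: 8.8
tool_pos: [0.503, 0.2974, 0.1239]
orientation: [-0.0, 0.999, 0.034, 0.0]
ft_force: [-0.1, -0.2, -2.5]
grip_width: 0.0632
[((-0.21737145970851657, 0.08120795394062696), 0.7908601734373305), ((-0.10503624448789317, 0.0700671283966301), 0.8283170384389383)]
row [0.  0.3 7.4] [-0.0003 -0.0011  0.001 ]
[ 0.73694496  0.05543988 -2.28006533] [ 0.04615439 -0.09951689 -0.01502492]
```

No side force, neighbours unmoved. Lower the last millimetres.

```bash
python3 -m creep '0 0.3 3 0 0 0 50; 0 0.3 5 0 0 0 50; 0 0.3 6 0 0 0 50; 0 0.3 7 0 0 0 50; 0 0.3 7 0 0 0 50;0 0.3 7 0 0 0 50'; python3 -m creep '0 0 0.5 0 0 0 50; 0 0 1 0 0 0 50;0 0 1 0 0 0 50;0 0 1 0 0 0 50'
```

```text
t: 9.65
tool_pos: [0.5027, 0.2969, 0.1165]
orientation: [0.0, 0.999, 0.034, 0.0]
ft_force: [-2.2, -1.6, 3.8]
grip_width: 0.0633
t: 10.15
tool_pos: [0.5027, 0.297, 0.1164]
orientation: [0.0, 0.999, 0.034, 0.0]
ft_force: [-4.8, -3.4, 14.4]
grip_width: 0.0634
```

```bash
python3 -m creep '0 0 -0.7 0 0 0 50;0 0 -0.7 0 0 0 50; 0 0 -0.7 0 0 0 66; 0 0 -0.7 0 0 0 72; 0 0 -0.7 0 0 0 82; 0 0 -0.7 0 0 0 84; 0 0 -0.7 0 0 0 84;0 0 -20 0 0 0 84;0 0 -60 0 0 0 84;0 0 -110 0 0 0 84;0 0 -150 0 0 0 84;0 0 -170 0 0 0 84;0 0 -170 0 0 0 84'
python3 - <<'E'
from h import *
move((.4965,.17,.29),.067)
E
```

```text
t: 11.78
tool_pos: [0.5029, 0.2971, 0.2866]
orientation: [-0.0, 0.999, 0.034, 0.001]
ft_force: [-0.3, -0.2, -0.8]
grip_width: 0.0842
row [-15.  126.4  -3.5] [-0.0006 -0.0023  0.001 ]
```

```bash
python3 -m creep '-8 60 0 0 0 0 0; -15 120 0 0 0 0 0; -15 145 0 0 0 0 0; -15 145 0 0 0 0 0; -15 145 0 0 0 0 0; -15 145 0 0 0 0 0; -15 145 0 0 0 0 0;-15 145 0 0 0 0 0'
python3 - <<'E'
from h import *
m=bot.camera_model("wrist");im=bot.snapshot("wrist")[:,:,::-1];cv2.imwrite("pics/w8.png",im)
print(pose()[0],-m["R"].T@m["t"]);np.save("m8.npy",m)
cv2.imwrite("pics/w8c.png",crop(im,220,0,440,250,2.4))
E
```

```text
t: 12.78
tool_pos: [0.4975, 0.1516, 0.2851]
orientation: [-0.0, 0.999, 0.034, -0.0]
ft_force: [-0.0, 0.0, -0.1]
grip_width: 0.012
[0.49750619 0.15146043 0.28517591] [0.49311416 0.2316206  0.37844916]
```

View pics/w8c.png

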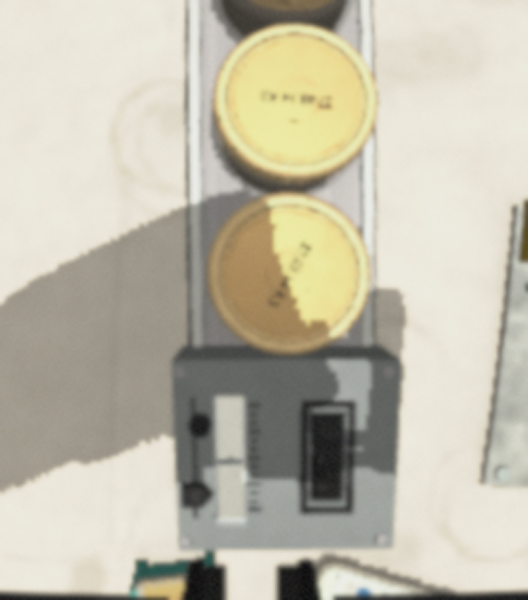

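```bash
cat > w8.py <<'E'
from h import *
m=np.load("m8.npy",allow_pickle=True).item()
f=lambda c,z:hit("wrist",np.array(c)/2.4+[220-.3,-.3],z,m)
t=np.array([.50441,.29776]);a=.0708;R=np.array([[np.cos(a),-np.sin(a)],[np.sin(a),np.cos(a)]])
L=lambda c,z:np.round((f(c,z)[:2]-t)@R,4)
E
python3 - <<'E'
from w8 import *
print("jar",L((295.5,101),.099),f((295.5,101),.099),"R",L((289,272),.099))
print("corners",[L(c,.06).tolist() for c in((175,357),(400,359),(181,547),(392,545))])
print("wheel slot",[L(c,.06).tolist() for c in((302,402),(353,402),(302,511),(353,511))],"tab",L((195,494),.068),L((208,494),.064),"round",L((200,425),.068),"ptr",L((230,460),.062),"strip",L((230,396),.06),L((230,523),.06))
print(f((328,457),.06),pose()[0])
E
```

```text
jar [ 0.0004 -0.0047] [0.50513475 0.29310483 0.099     ] R [-0.002 -0.07 ]
corners [[-0.0491, -0.1071], [0.0487, -0.1077], [-0.0489, -0.1951], [0.0494, -0.1946]]
wheel slot [[0.006, -0.1272], [0.0284, -0.127], [0.0068, -0.1775], [0.0302, -0.1776]] tab [-0.041  -0.1667] [-0.0355 -0.168 ] round [-0.0382 -0.1356] ptr [-0.0256 -0.1528] strip [-0.0254 -0.1245] [-0.026  -0.1832]
[0.53307434 0.1473549  0.06      ] [0.49750619 0.15146043 0.28517591]
```

```bash
python3 - <<'E'
from h import *
move((.5328,.1514,.155),.0695)
E
```

```text
row [ 35.2   2.5 130.2] [-0.      0.     -0.0009]
```

```bash
python3 -m creep '20 2.5 30 0 0 0 0; 35 2.5 80 0 0 0 0; 35 2.5 120 0 0 0 0; 35 2.5 130 0 0 0 0; 35 2.5 130 0 0 0 0; 35 2.5 130 0 0 0 0; 35 2.5 130 0 0 0 0; 35 2.5 130 0 0 0 0'
python3 - <<'E'
from h import *
s=bot.sense();print(s["tool_pos"],s["ft_force"],s["grip_width"])
move((.5328,.1514,.1395),.0695)
E
```

```text
t: 13.82
tool_pos: [0.533, 0.151, 0.156]
orientation: [0.0, 0.999, 0.034, 0.001]
ft_force: [-0.3, 0.0, 0.1]
grip_width: 0.0003
[0.53295637 0.15100903 0.15599391] [-0.29812772  0.0090897   0.06476905] 0.0002837572930961379
row [-0.2 -0.4 16.5] [ 0.0002 -0.0013 -0.0017]
```

```bash
python3 -m creep '0 0 8 0 0 0 0; 0 0 14 0 0 0 0; 0 0 16 0 0 0 0; 0 0 17 0 0 0 0; 0 0 17.5 0 0 0 0; 0 0 17.5 0 0 0 0; 0 0 17.5 0 0 0 0'
```

```text
t: 14.7
tool_pos: [0.5326, 0.1511, 0.1379]
orientation: [0.0, 0.999, 0.034, 0.0]
ft_force: [-2.1, -1.1, 4.1]
grip_width: 0.0005
```

```bash
python3 -m creep '0 1 0 0 0 0 0; 0 2 0 0 0 0 0; 0 3 0 0 0 0 0; 0 4 0 0 0 0 0; 0 5 0 0 0 0 0; 0 6 0 0 0 0 0; 0 7 0 0 0 0 0; 0 8 0 0 0 0 0; 0 8 0 0 0 0 0; 0 8 0 0 0 0 0; 0 8 0 0 0 0 0'; python3 -m creep '0 0 -8 0 0 0 0;0 0 -8 0 0 0 0;0 -7.5 -8 0 0 0 0;0 -7.5 -8 0 0 0 0;0 -7.5 -8 0 0 0 0'
python3 - <<'E'
from h import *
c=bot.snapshot("scene")[:,:,::-1];s=bot.snapshot("side")[:,:,::-1];cv2.imwrite("pics/s9.png",s);cv2.imwrite("pics/c9.png",c)
m=bot.camera_model("wrist");im=bot.snapshot("wrist")[:,:,::-1];cv2.imwrite("pics/w9.png",im);np.save("m9.npy",m)
print(pose()[0]);t=np.array([.50441,.29776]);a=.0708;R=np.array([[np.cos(a),-np.sin(a)],[np.sin(a),np.cos(a)]])
for q in((-.025,-.152),(-.025,-.181),(-.025,-.123)):print(proj("wrist",[*(t+R@q),.06],m),proj("scene",[*(t+R@q),.06]),proj("side",[*(t+R@q),.06]))
E
```

```text
t: 16.08
tool_pos: [0.5332, 0.1429, 0.1377]
orientation: [0.0, 0.999, 0.034, 0.0]
ft_force: [-1.9, -0.9, 3.2]
grip_width: 0.0003
t: 16.7
tool_pos: [0.5326, 0.1506, 0.1456]
orientation: [0.0, 0.999, 0.034, -0.0]
ft_force: [0.4, 0.0, -1.2]
grip_width: 0.0006
[0.53267497 0.15035917 0.14564528]
[256.48544027 241.81325604] [294.23925563 240.42070263] [365.46359435 233.05126657]
[260.4059963  280.00141437] [299.03069587 235.36684963] [359.91880992 226.93373306]
[252.94088383 198.81913856] [289.33018603 245.5986272 ] [371.0844063  239.25268089]
```

```bash
cat > prof.py <<'E'
from h import *
import sys
def prof(f,mf):
    m=np.load(mf,allow_pickle=True).item();g=cv2.imread(f,0)
    t=np.array([.50441,.29776]);a=.0708;R=np.array([[np.cos(a),-np.sin(a)],[np.sin(a),np.cos(a)]])
    Y=np.arange(-.190,-.113,.001)
    for x,z in((-.026,.062),(-.040,.064)):
        P=np.array([proj("wrist",[*(t+R@(x,y)),z],m) for y in Y],np.float32)
        print(x,cv2.remap(g,P[None,:,0],P[None,:,1],1)[0].tolist())
    print("y from -190 step 1 mm")
E
python3 -c "
from prof import *
prof('pics/w8.png','m8.npy');prof('pics/w9.png','m9.npy')
im=cv2.imread('pics/w9.png');cv2.imwrite('pics/w9c.png',crop(im,190,140,360,330,3.1))"
```

```text
-0.026 [160, 163, 162, 162, 163, 166, 173, 185, 199, 208, 209, 204, 199, 197, 197, 197, 197, 197, 198, 198, 198, 198, 196, 196, 197, 197, 197, 198, 197, 197, 198, 197, 198, 195, 188, 166, 142, 135, 150, 173, 189, 195, 198, 198, 199, 199, 200, 199, 199, 199, 198, 199, 198, 197, 198, 199, 200, 200, 201, 200, 200, 200, 199, 199, 195, 180, 154, 125, 107, 100, 101, 103, 101, 102, 101, 101, 101]
-0.04 [161, 161, 161, 161, 161, 161, 161, 161, 162, 160, 154, 146, 141, 136, 131, 118, 97, 74, 65, 62, 62, 62, 62, 61, 55, 48, 41, 51, 64, 76, 81, 83, 84, 84, 84, 83, 85, 85, 85, 84, 85, 86, 84, 83, 83, 83, 82, 77, 65, 47, 37, 28, 30, 30, 30, 31, 33, 39, 51, 67, 80, 86, 88, 88, 89, 90, 94, 97, 98, 100, 101, 102, 102, 102, 102, 102, 102]
y from -190 step 1 mm
-0.026 [39, 40, 37, 38, 39, 37, 36, 38, 39, 38, 35, 36, 38, 35, 30, 28, 29, 27, 28, 31, 30, 29, 30, 28, 30, 29, 32, 29, 31, 28, 31, 29, 30, 28, 51, 112, 172, 194, 198, 197, 197, 197, 197, 198, 197, 197, 199, 199, 199, 198, 198, 198, 198, 197, 196, 197, 197, 199, 199, 200, 200, 200, 199, 199, 194, 174, 145, 115, 101, 100, 99, 100, 99, 99, 99, 99, 99]
-0.04 [37, 38, 37, 36, 37, 38, 38, 38, 36, 36, 38, 38, 36, 37, 36, 32, 30, 28, 28, 31, 29, 31, 31, 28, 29, 28, 28, 29, 27, 28, 26, 24, 27, 29, 28, 34, 44, 60, 67, 69, 68, 68, 67, 68, 68, 67, 65, 57, 38, 26, 27, 28, 26, 27, 27, 31, 29, 28, 34, 52, 65, 70, 71, 71, 71, 70, 74, 85, 95, 97, 97, 98, 98, 99, 99, 99, 100]
y from -190 step 1 mm
```

View pics/w9c.png

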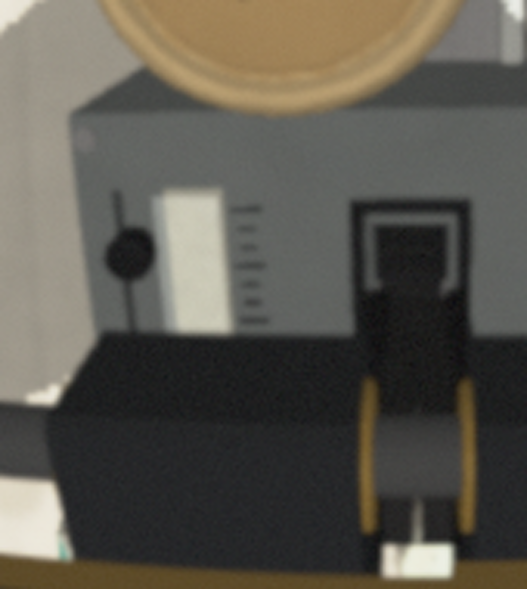

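```bash
python3 -m creep '0 0 4 0 0 0 0; 0 0 7 0 0 0 0; 0 0 8 0 0 0 0; 0 0 8 0 0 0 0; 0 0 8 0 0 0 0; 0 1 8 0 0 0 0; 0 2 8 0 0 0 0; 0 3 8 0 0 0 0; 0 4 8 0 0 0 0; 0 5 8 0 0 0 0; 0 6 8 0 0 0 0; 0 6.5 8 0 0 0 0; 0 6.5 8 0 0 0 0; 0 6.5 8 0 0 0 0; 0 6.5 8 0 0 0 0;0 6.5 0 0 0 0 0;0 6.5 0 0 0 0 0'; python3 -m creep '0 0 -50 0 0 0 0;-15 5 -100 0 0 0 0;-35 50 -140 0 0 0 0;-35 70 -140 0 0 0 0;-35 70 -140 0 0 0 0;-35 70 -140 0 0 0 0;-35 70 -140 0 0 0 0;-35 70 -140 0 0 0 0'
python3 - <<'E'
from prof import *
m=bot.camera_model("wrist");im=bot.snapshot("wrist")[:,:,::-1];cv2.imwrite("pics/w10.png",im);np.save("m10.npy",m)
print(pose()[0])
prof('pics/w10.png','m10.npy')
cv2.imwrite('pics/w10c.png',crop(im,200,0,420,240,2.5))
E
```

```text
t: 18.98
tool_pos: [0.5332, 0.1441, 0.1462]
orientation: [0.0, 0.999, 0.034, 0.0]
ft_force: [0.0, 0.1, -0.3]
grip_width: 0.0007
t: 19.98
tool_pos: [0.5028, 0.0726, 0.2854]
orientation: [-0.0, 0.999, 0.035, -0.0]
ft_force: [0.7, 0.6, 0.6]
grip_width: 0.0002
[0.50286894 0.07244022 0.28547628]
-0.026 [100, 99, 100, 99, 99, 100, 100, 111, 136, 167, 187, 196, 198, 198, 197, 197, 197, 198, 197, 197, 194, 181, 154, 143, 156, 179, 192, 197, 199, 199, 198, 199, 197, 198, 197, 198, 199, 199, 198, 198, 198, 197, 198, 199, 200, 201, 200, 199, 199, 199, 200, 199, 198, 198, 198, 200, 199, 200, 200, 200, 200, 201, 201, 200, 198, 193, 173, 147, 133, 141, 162, 175, 178, 177, 177, 177, 177]
-0.04 [99, 98, 99, 100, 100, 99, 99, 100, 100, 97, 94, 90, 87, 87, 87, 85, 79, 65, 48, 39, 34, 34, 34, 34, 37, 37, 42, 56, 73, 83, 86, 87, 88, 88, 88, 87, 87, 87, 87, 88, 89, 89, 90, 90, 88, 89, 90, 87, 77, 63, 48, 39, 37, 37, 37, 38, 39, 46, 60, 78, 89, 91, 91, 90, 92, 96, 105, 126, 155, 169, 174, 174, 176, 174, 175, 176, 176]
y from -190 step 1 mm
```

View pics/w10c.png

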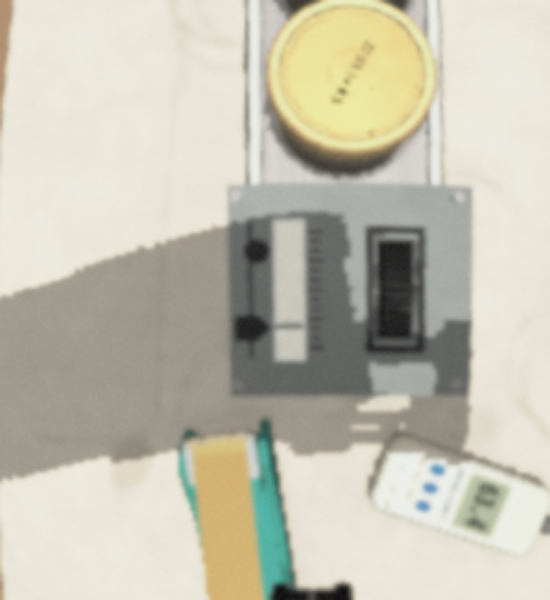

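```bash
python3 - <<'E'
from h import *
for n in("scene","side"):
    im=np.ascontiguousarray(bot.snapshot(n)[:,:,::-1]);i0=cv2.imread(f"pics/{n}0.png");cv2.imwrite(f"pics/{n}11.png",im)
    for k,b in dict(L=dict(scene=(237,262,259,294),side=(394,272,420,302)),R=dict(scene=(265,237,287,262),side=(366,240,390,266)))[ "L"].items() if 0 else (("L",(237,262,259,294) if n=="scene" else (394,272,420,302)),("R",(265,237,287,262) if n=="scene" else (366,240,390,266))):
        T=i0[b[1]:b[3],b[0]:b[2]];S=im[b[1]-4:b[3]+4,b[0]-4:b[2]+4]
        r=cv2.matchTemplate(S,T,cv2.TM_CCOEFF_NORMED);print(n,k,np.unravel_index(r.argmax(),r.shape),round(float(r.max()),3),"(4,4)=unmoved")
a=cv2.imread("pics/side11.png");c=cv2.imread("pics/scene11.png")
cv2.imwrite("pics/fin.png",np.hstack([crop(a,340,210,440,310,3.9),crop(c,225,220,325,320,3.9)]))
E
```

```text
scene L (np.int64(4), np.int64(4)) 0.946 (4,4)=unmoved
scene R (np.int64(4), np.int64(5)) 0.918 (4,4)=unmoved
side L (np.int64(4), np.int64(4)) 0.948 (4,4)=unmoved
side R (np.int64(4), np.int64(4)) 0.916 (4,4)=unmoved
```

View pics/fin.png

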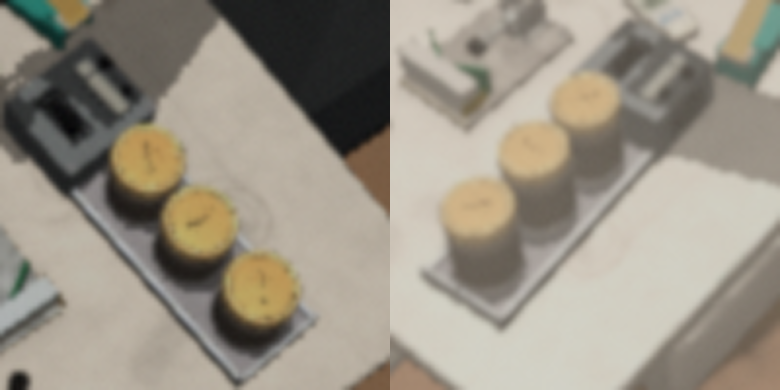

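All three jars stand upright in the row, the pointer lines up with the pointed tab, and the arm is clear.

```bash
python3 -c "
from rig import bot
print(bot.sign_off(),bot.sense()['t'])"
```

```text
the job is handed in; nothing more can be done
the job is handed in; nothing more can be done
```

I set the loose jar upright on the tray floor in the gap and released it there. I then rolled the thumbwheel toward -y in two light strokes (3–4 N read while pressing), backed the arm clear and handed the job in at about 20 s.

- **Pointer:** the last wrist picture put it within about 1 mm of the pointed tab's middle line (pointer -167.2 mm, tab -167.8 mm in the warmer's y).
- **Neighbours:** template matching against the first pictures showed no movement, except a 1-pixel (about 2–3 mm) shift of the right jar in the scene camera only. The side camera and the wrist views showed none.
- **Jar placement:** the jar looked upright. It measured about 4 mm off the gap's middle toward the right jar, inside the 8 mm limit but not centred, and it may be touching that jar. I left it there.

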